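# Unstack the tins onto their display risers

## Robot

A 6-joint arm with a two-finger parallel gripper is mounted at the origin on the work surface; the furniture and walls round the work are solid. World frame = base frame: x ahead of the robot, y to its left, z up, the work surface at z = 0. Lengths are in mm, angles in rad, forces in N, time in s.
With the tool pointing down it reaches from about 350 to 875 mm from the base axis. Payload 4.2 kg.
Tool frame: the origin (TCP) lies between the finger pads; the fingertips stand 25 mm ahead of it and the grasp point (between the pads) lies 6 mm ahead of it; z points along the fingers, y is the line along which they close (so a half turn about z gives the same grasp; the last joint's range is limited). The gripper opens to 85 mm and grips with 20 to 120 N. Pads are 22 mm wide; open, the fingers measure 114 mm over their backs; the gripper's body (76 mm by 85 mm) begins 54 mm behind the grasp point. The pads swing forward as they close: fully open they stand 13 mm farther back than shut.
Start: joints at [1.47, 0.385, 0.008, 0, -1.194, -0.259], TCP at [220.021, 584.97, 256.312] pointing down, gripper open.
Joint ranges: [-3.14, 3.14], [-1.21, 2.06], [-1.07, 1.41], [-3.16, 2.05], [-2.99, -0.16], [-3.1, 3.1]. Speed limits (rad/s): [2.79, 2.79, 3.14, 3.14, 3.14, 3.14].

## Interface

Orientations are given as a unit quaternion [x, y, z, w].
In Python, from bench import read_state, imaging, workorder, nets gives the robot as it stands.
- The arm moves only by the tool apply_moves, never from a script. Its argument "rows" is a list of rows, each an object with "hand": the opening, from -1 (shut) to 1 (fully open); "delta_pos": the shift along the tool's x, y, z in mm, a list of three; "yaw": the turn about the tool's z in rad. A call has 1 to 12 rows; each row is the pose to reach, as a shift and turn from the pose commanded when the call began, along the tool's axes at that moment; what a row does not reach only later rows make up. A row lasts 1/12 s, in which the tool goes at most 41.7 mm and 7.16 degrees, less where a joint would pass 70% of its speed; a pose out of reach is approached as far as the arm can. A call with a gripper value outside its range is refused whole. The fingers move at their own pace and stop on an object; the grip force is fixed at half the most. Time passes only in rows, so rows that repeat a pose let the fingers close. It gives the time, the measured TCP pose, the force, the opening and the grip force at its end, in the units of the state.
- read_state(): the state, without advancing time (a new reading comes with each control period).
- imaging.get_image(name): name is "scene" or "top" or "wrist"; returns a dict with "pixels" (384x512x3 uint8, red, green, blue), "fx", "fy", "cx", "cy" (pixels), "dist" ([k1, k2, p1, p2, k3] as OpenCV has them; the pictures are not rectified), "xyz" and "rotation" of the camera in the world. Camera axes: x right, y down, z forward; pixel columns grow to the right and rows downward; lengths in mm; the calibration is good to about 2 mm. A picture is of the moment at which its call begins. There is no depth.
- workorder.job_done(): hands the job in; it is judged then, once.
Trained networks look in the newest picture that a camera, given by its name, has taken for a name from the list of things; names that differ only in an ending like _2 or _b are one class to them, and where a whole thing is asked for, a point or a joint stands for the part that bears it (a point fixed in the world has none). Each returns a list of dicts, best first, with "score" (0 to 1); they miss things now and then, are a little off and sometimes report something else, mostly with a low value. They report only what shows in the picture. A call takes as long as a camera call.
- nets.find_in(camera, query): "location" ([row, column] in pixels, amid what is visible of it).
- nets.pinpoint(camera, query): "location" ([row, column] in pixels: a listed point, or the origin of a listed thing).
The state is a dict: "clock": time; "joints": joint angles; "joint_vel": joint speeds; "joint_efforts": joint torques, N m; "position": TCP position; "ee_rot": TCP orientation; "contact_force": force on the tool from outside, world axes, zero at the start; "wrist_torque": the same for the moment, N m; "gripper_width": finger opening in mm; "grasp_force": force on a finger pad.
Only numpy, scipy, OpenCV 4.12 (cv2) and the standard library are available. Lean on these libraries where they do the work, as an engineer would, in place of code of your own. Each camera call takes 0.05 s, during which the arm holds its last target. There are 200 camera calls.

## Task

Take the stack of tins apart and set out the display: stand the smallest tin on the tallest riser, the middle tin on the middle riser and the largest tin on the lowest, widest riser, and lay the soap bar from the bottom of the stack flat in the empty saucer, each in the middle of its place. Keep the tins upright all the time, and leave the lidded white pot and the roll of tape where they are.

Things in the scene. Friction and masses are not known exactly. Their poses are not given: they have to be found in the camera images.
- tin_small: the smallest tin, a plain upright cylinder with closed flat top, 52 mm diameter, 60 mm tall, pale grey, 0.1 to 0.2 kg; at the top of the stack. Origin: centre of its underside; z up.
- tin_medium: the middle tin, a plain upright cylinder with closed flat top, 60 mm diameter, 70 mm tall, beige, 0.1 to 0.2 kg; in the stack under the smallest tin. Origin: centre of its underside; z up.
- tin_large: the largest tin, a plain upright cylinder with closed flat top, 68 mm diameter, 100 mm tall, dull red, 0.1 to 0.2 kg; in the stack under the middle tin, standing on the soap bar. Origin: centre of its underside; z up.
- soap_bar: a rectangular brick-red soap bar with a pale paper band, 52 x 75 mm and 34 mm high, 0.12 kg, lying flat on the table at the bottom of the stack; its ends show on both sides of the tins. Origin: centre of its underside; z up. The 52 mm width runs along its x axis turned 0.14 rad anticlockwise (seen from above), the 75 mm length at right angles to that.
- riser_high: the tallest display riser: a round dark-wood block with a flat top, 76 mm diameter, 56 mm high, fixed. Origin: centre of its underside, on the table.
- riser_mid: the middle display riser: a round dark-wood block with a flat top, 88 mm diameter, 36 mm high, fixed. Origin: centre of its underside, on the table.
- riser_low: the lowest and widest display riser: a round dark-wood block with a flat top, 100 mm diameter, 16 mm high, fixed. Origin: centre of its underside, on the table.
- dish: the empty white saucer on the robot's own table, 130 mm diameter, rim 16 mm high, fixed; a bar laid in it rests with its underside about 10 mm above the table. Origin: centre of its underside, on the table.
- pot: bystander: white ceramic pot with a lid, 79 mm diameter, 110 mm tall, loose; leave it alone. Origin: centre of its underside.
- tape: bystander: roll of yellow tape lying flat, 102 mm diameter, 18 mm high, loose; leave it alone. Origin: centre of its underside.

How it is judged:
By the outcome, as a careful person would: the job done as asked, in the order asked, and still so for the second after the job is handed in, with the robot touching nothing.
It also fails if it takes over 104 s, if anything falls off the work surface, if the arm or the gripper's body presses on something with over 40 N, if the wrist force passes 120 N, or if a joint passes its speed limit or range.

## Working session

There is one attempt and no reset: what is moved stays moved. The work goes in short steps, Python scripts to look and compute and a tool call to move; the robot and the scene stay as the last step left them, time stands still between calls to the robot, and variables do not carry over. Pictures are saved under pics/ and viewed, at most 14 in all, crops included, and the job is handed in when it is done.

Besides the shell and the picture viewer there is one more tool, called after "Emit:" in YAML: its name, and indented under it one key for each argument. apply_moves: Moves the arm, as the interface text tells. Its arguments: {"type":"object","properties":{"rows":{"type":"array"}},"required":["rows"]}

```bash
mkdir -p pics; cat > h.py <<'E'
import numpy as np, cv2
from bench import read_state, imaging, workorder, nets
def ray(im,rc):
    K=np.array([[im['fx'],0,im['cx']],[0,im['fy'],im['cy']],[0,0,1.]])
    p=cv2.undistortPoints(np.array([[[rc[1],rc[0]]]],float),K,np.array(im['dist'],float))[0,0]
    return np.array(im['xyz']),rot(im)@np.array([p[0],p[1],1])
def rot(im):
    R=np.array(im['rotation'],float)
    if R.size==4:
        from scipy.spatial.transform import Rotation as S
        return S.from_quat(R).as_matrix()
    return R.reshape(3,3)
def atz(im,rc,z):
    o,d=ray(im,rc); return o+d*(z-o[2])/d[2]
def proj(im,P):
    R=rot(im);K=np.array([[im['fx'],0,im['cx']],[0,im['fy'],im['cy']],[0,0,1.]])
    Rc=R.T; q,_=cv2.projectPoints(np.array(P,float).reshape(-1,3),cv2.Rodrigues(Rc)[0],-Rc@np.array(im['xyz'],float),K,np.array(im['dist'],float))
    return q[:,0]
def save(im,n): cv2.imwrite('pics/'+n+'.png',im['pixels'][:,:,::-1])
E
cat > a.py <<'E'
from h import *
np.set_printoptions(precision=1,suppress=True)
print(read_state())
Z=dict(tin_small=264,tin_medium=204,tin_large=134,soap_bar=0,riser_high=0,riser_mid=0,riser_low=0,dish=0,pot=0,tape=0)
ims=[]
for c in ['scene','top']:
    im=imaging.get_image(c); save(im,c+'0'); ims.append(im['pixels'])
    print(c,im['xyz'],rot(im)[:,2],im['fx'])
    for n in Z:
        z={'tin_small':204,'tin_medium':134,'tin_large':34}.get(n,0)
        r=nets.pinpoint(c,n)[:2]
        for k in r: print(n,round(k['score'],2),np.array(k['location']),atz(im,k['location'],z))
E
python3 a.py
```

```text
{'clock': 0.0, 'joints': array([ 1.5,  0.4,  0. , -0. , -1.2, -0.3]), 'joint_vel': array([ 0., -0.,  0.,  0., -0.,  0.]), 'joint_efforts': array([ -0. , -39.2,  18.8,   4.2,  -0. ,  -0. ]), 'position': array([219.8, 584.5, 255.2]), 'ee_rot': array([ 1. , -0.2, -0. ,  0. ]), 'contact_force': array([0.2, 0.1, 0.5]), 'wrist_torque': array([-0., -0.,  0.]), 'grasp_force': 0.0, 'gripper_width': 85.77152880875181}
scene [ 195.6 -653.4  786.1] [ 0.3  0.7 -0.7] 366.80054616153757
tin_small 0.86 [191.4 285.5] [530.4 -81.8 204. ]
tin_medium 0.82 [210.2 285.5] [538.1 -77.4 134. ]
tin_medium 0.51 [218.4 243.8] [429.5 -63.8 134. ]
tin_large 0.96 [236.8 280.3] [530.9 -75.8  34. ]
tin_large 0.45 [242.7 284.1] [531.1 -98.5  34. ]
soap_bar 0.79 [244.6 283. ] [540.3 -78.4   0. ]
soap_bar 0.22 [168.2 246.7] [577.7 278.7   0. ]
riser_high 0.75 [218.6 246.9] [485.8  53.1   0. ]
riser_mid 0.7 [296.9 300.4] [ 505.3 -244.1    0. ]
riser_low 0.76 [294. 257.] [ 410.6 -195.1    0. ]
dish 0.93 [358.8 305.3] [ 442.1 -382.7    0. ]
dish 0.51 [210.9 282.9] [599.7  41.3   0. ]
pot 0.76 [160.4 215.2] [491.  362.8   0. ]
tape 0.93 [167.5 250.3] [590.9 277.6   0. ]
top [ 228.1   20.2 1577.8] [ 0.2 -0.  -1. ] 417.520609721447
tin_small 0.58 [183.4 268.9] [537.2 -70.7 204. ]
tin_medium 0.63 [185.8 268.7] [544.5 -73.4 134. ]
tin_large 0.63 [192.4 269.3] [540.8 -78.3  34. ]
tin_large 0.31 [194.9 268. ] [531.9 -72.   34. ]
soap_bar 0.61 [198.3 265.8] [526.6 -63.7   0. ]
riser_high 0.74 [217.9 237.2] [466.6  55.3   0. ]
riser_low 0.74 [225.3 303.8] [ 403.1 -191.2    0. ]
dish 0.95 [207.6 351.8] [ 444.7 -383.8    0. ]
pot 0.93 [226.9 155.5] [476.1 366.6   0. ]
pot 0.41 [192.9 267.5] [546.7 -73.3   0. ]
tape 0.51 [193.2 171.7] [597.5 292.8   0. ]
```

View pics/scene0.png

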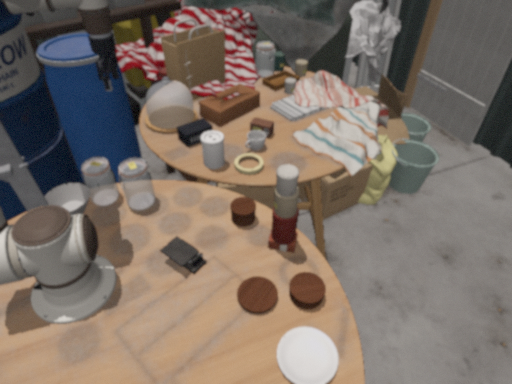

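View pics/top0.png

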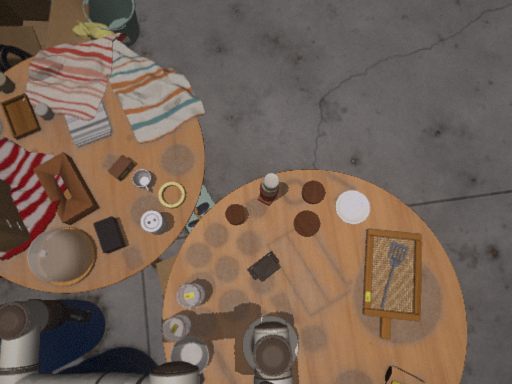

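The scene view shows the stack (tins at col ~286, rows 165–245) on its soap. The high riser is at (243,210), the low riser at (257,294), the mid riser at (307,290) and the saucer at (307,355). The top view agrees: stack (269,188), risers (236,214), (306,223) and (313,191), saucer (352,207). Next I'll refine the positions with silhouette fits.

```bash
cat > fit.py <<'E'
from h import *
from scipy.optimize import minimize
T=np.linspace(0,2*np.pi,48)
def cyl(x,y,z0,h,d):
    c=np.c_[x+d/2*np.cos(T),y+d/2*np.sin(T)]
    return np.r_[np.c_[c,0*T+z0],np.c_[c,0*T+z0+h]]
def hullmask(im,P,s=8):
    q=proj(im,P); h=cv2.convexHull(q.astype(np.float32))[:,0]
    return h
def fitc(im,x,y,z0,h,d,seeds,thr=22,occl=None,pad=10):
    """fit position: mask = pixels nearer than thr to median colour at the guess"""
    h0=hullmask(im,cyl(x,y,z0,h,d)); lo=np.floor(h0.min(0)-pad).astype(int); hi=np.ceil(h0.max(0)+pad).astype(int)
    lo=np.maximum(lo,0);S=6
    crop=im['pixels'][lo[1]:hi[1],lo[0]:hi[0]].astype(np.float32)
    big=cv2.resize(crop,None,fx=S,fy=S,interpolation=cv2.INTER_CUBIC)
    def ras(p):
        m=np.zeros(big.shape[:2],np.uint8)
        hh=(hullmask(im,cyl(p[0],p[1],z0,h,d))-lo+0.5)*S-0.5
        cv2.fillPoly(m,[np.round(hh*16).astype(np.int32)],1,shift=4); return m>0
    def cost(p):
        m=ras(p); 
        if m.sum()<50:return 1e9
        ring=cv2.dilate(m.astype(np.uint8),np.ones((25,25)))>0; ring&=~m
        a=big[m];b=big[ring]
        return (((a-np.median(a,0))**2).clip(0,900).sum()/m.sum()*1.0 - ((b-np.median(a,0))**2).sum(1).clip(0,2500).mean())
    best=min(((cost((x+i,y+j)),x+i,y+j) for i in range(-21,22,3) for j in range(-21,22,3)))
    r=minimize(cost,best[1:],method='Nelder-Mead',options=dict(initial_simplex=[best[1:],(best[1]+3,best[2]),(best[1],best[2]+3)],xatol=.1))
    return r.x,r.fun
E
cat > b.py <<'E'
from fit import *
np.set_printoptions(precision=1,suppress=True)
O=dict(riser_high=(476,54,0,56,76),riser_mid=(505,-215,0,36,88),riser_low=(406,-193,0,16,100),dish=(443,-383,0,16,130),
 tin_small=(537,-74,204,60,52),tin_medium=(537,-74,134,70,60),tin_large=(537,-74,34,100,68),pot=(480,365,0,110,79))
vis=[]
for c in ['scene','top']:
    im=imaging.get_image(c); v=cv2.resize(im['pixels'],None,fx=4,fy=4,interpolation=cv2.INTER_CUBIC)
    for n,o in O.items():
        if c=='top' and n in('tin_medium','tin_large'): continue
        p,f=fitc(im,*o,None); print(c,n,p,round(f))
        h=(hullmask(im,cyl(*p,*o[2:]))+.5)*4
        cv2.polylines(v,[np.round(h).astype(int)],1,(0,255,0),1)
    print([ (k['score'],k['location'],atz(im,k['location'],0)) for k in nets.find_in(c,'riser_mid')[:2]])
    vis.append(v)
a=cv2.resize(vis[0][600:1540,800:1440],(480,590)); b=cv2.resize(vis[1][640:960,860:1520],(800,388))
cv2.imwrite('pics/v1.png',a[:,:,::-1]);cv2.imwrite('pics/v2.png',b[:,:,::-1])
im=imaging.get_image('wrist');save(im,'w0')
E
python3 b.py
```

```text
scene riser_high [476.5  54.2] -1242
scene riser_mid [ 532.8 -227.4] -1590
scene riser_low [ 409.2 -200.7] -2146
scene dish [ 445.1 -381.2] -2295
scene tin_small [ 515.7 -112.2] -1217
scene tin_medium [537.  -71.4] -1003
scene tin_large [ 525.  -100.2] -1359
scene pot [463.6 331.3] -1066
[(0.95, [290.0, 303.5], array([ 521.9, -229.7,    0. ]))]
top riser_high [476.5  57.2] -2094
top riser_mid [ 522.4 -243.5] -2209
top riser_low [ 408.7 -201.2] -2302
top dish [ 447.  -384.7] -2254
top tin_small [545.4 -79.7] -1357
top pot [482.9 358.2] -929
[(0.78, [193.4, 314.4], array([ 519.4, -252. ,    0. ])), (0.74, [179.3, 270.9], array([598.2, -94.3,   0. ]))]
```

View pics/v1.png

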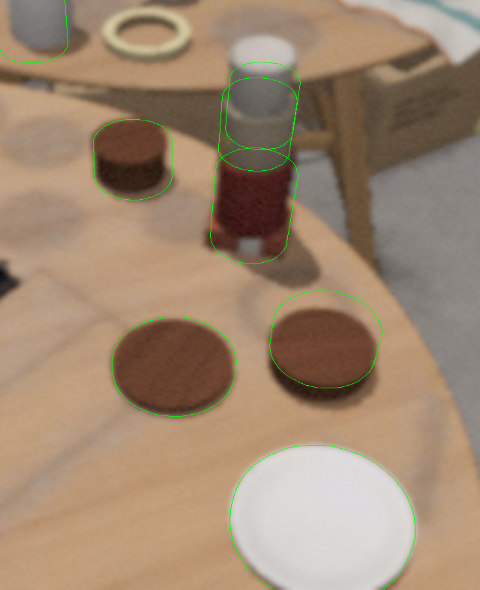

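View pics/v2.png

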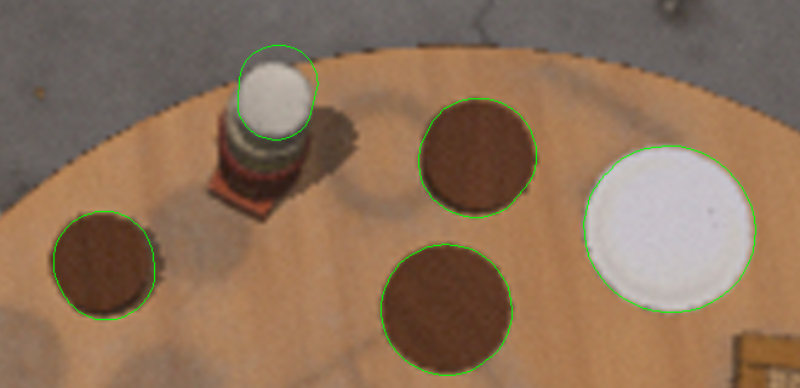

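The overlay fits the risers and saucer well, except the mid riser in the scene view, which started too far off. The tin fits failed. The visible tin_small top centre is at about (171.7+100, 180.6) in the top view and (287.7, 169.9) in the scene view.

```bash
cat > c.py <<'E'
from fit import *
np.set_printoptions(precision=1,suppress=True)
for c,rc in [('scene',(169.9,287.7)),('top',(180.6,271.7))]:
    im=imaging.get_image(c)
    print(c,atz(im,(rc[0]-.5,rc[1]-.5),264), fitc(im,520,-240,0,36,88,None))
    px=im['pixels'].astype(int)
    p=atz(im,rc,264)
    print(fitc(im,p[0],p[1],264,0,52,None,pad=5))
    # soap colour mask: strongly red
    r,g,b=px[...,0],px[...,1],px[...,2]
    print([ (k['score'],k['location']) for k in nets.find_in(c,'soap_bar')[:1]])
s=read_state(); print(s['ee_rot'],s['position'],s['joints'])
from scipy.spatial.transform import Rotation as S
print(S.from_quat(s['ee_rot']).as_matrix())
im=imaging.get_image('wrist'); R=S.from_quat(s['ee_rot']).as_matrix()
print(R.T@(np.array(im['xyz'])-s['position']),R.T@rot(im),im['fx'])
E
python3 c.py
```

```text
scene [534.2 -73.8 264. ] (array([ 520.5, -246.3]), np.float64(-1870.8207893592044))
(array([533.1, -77.4]), np.float64(-2060.4252453499903))
[(0.67, [243.6, 283.0])]
top [533.5 -75.7 264. ] (array([ 522.4, -243.6]), np.float64(-2216.07264499378))
(array([535.1, -77.2]), np.float64(-1836.0067936791256))
[(0.73, [184.8, 175.7])]
[ 1.  -0.2 -0.  -0. ] [220.  585.  256.3] [ 1.5  0.4  0.  -0.  -1.2 -0.3]
[[ 0.9 -0.4 -0. ]
 [-0.4 -0.9  0. ]
 [-0.  -0.  -1. ]]
[  74.8    0.8 -118.8] [[ 0.  -1.  -0.3]
 [ 1.   0.  -0. ]
 [ 0.  -0.3  1. ]] 274.6417770646485
```

```bash
cat > g.py <<'E'
import sys
from h import *
from scipy.spatial.transform import Rotation as S
# usage: g.py yawdeg(tool x heading or 'k') x y z [x y z ...]: tool-frame deltas of each from present
s=read_state();R=S.from_quat(s['ee_rot']).as_matrix();p=s['position']
psi=np.arctan2(R[1,0],R[0,0])
print('t %.2f'%s['clock'],'pos',np.round(p,1),'psi',round(psi,3),'j',np.round(s['joints'],2),'F',np.round(s['contact_force'],1),'w %.1f g %.1f'%(s['gripper_width'],s['grasp_force']))
a=sys.argv[1:]
if a:
    if a[0]!='k': print('yaw',round(-(float(a[0])-psi),3))
    for i in range(1,len(a),3): print(np.round(R.T@(np.array(a[i:i+3],float)-p),1))
E
python3 g.py k 300 417 360 534 -76.5 360 534 -76.5 252
```

```text
t 1.60 pos [220.  585.  256.3] psi -0.36 j [ 1.47  0.38  0.01  0.   -1.19 -0.26] F [ 0.4 -0.3 -0.8] w 85.3 g 0.0
[ 134.   129.1 -103.7]
[ 526.8  508.6 -103.7]
[526.8 508.6   4.3]
```

Emit:
apply_moves:
  rows:
    - {"hand":1,"delta_pos":[0,0,-40],"yaw":0}
    - {"hand":1,"delta_pos":[0,0,-80],"yaw":0}
    - {"hand":1,"delta_pos":[20,20,-104],"yaw":0.1}
    - {"hand":1,"delta_pos":[48,46,-104],"yaw":0.2}
    - {"hand":1,"delta_pos":[76,73,-104],"yaw":0.32}
    - {"hand":1,"delta_pos":[104,100,-104],"yaw":0.44}
    - {"hand":1,"delta_pos":[132,127,-104],"yaw":0.56}
    - {"hand":1,"delta_pos":[160,154,-104],"yaw":0.68}
    - {"hand":1,"delta_pos":[188,181,-104],"yaw":0.8}
    - {"hand":1,"delta_pos":[216,208,-104],"yaw":0.92}
    - {"hand":1,"delta_pos":[244,235,-104],"yaw":1.07}
    - {"hand":1,"delta_pos":[272,262,-104],"yaw":1.07}

```text
clock: 2.6
position: [382.6, 242.1, 360.7]
ee_rot: [0.754, -0.657, -0.0, -0.001]
contact_force: [1.0, -0.7, -0.1]
gripper_width: 85.3
grasp_force: 0.0
```

```bash
python3 g.py -1.4308 534 -76.5 360 534 -76.5 252
```

```text
t 2.60 pos [382.6 242.1 360.7] psi -1.434 j [ 0.92  0.02 -0.2   0.   -1.35 -0.79] F [ 1.  -0.7 -0.1] w 85.3 g 0.0
yaw -0.003
[ 336.2 -106.5    0.6]
[ 336.3 -106.4  108.6]
```

Emit:
apply_moves:
  rows:
    - {"hand":1,"delta_pos":[35,-11,0],"yaw":0}
    - {"hand":1,"delta_pos":[70,-22,0],"yaw":0}
    - {"hand":1,"delta_pos":[105,-33,0],"yaw":0}
    - {"hand":1,"delta_pos":[140,-44,0],"yaw":0}
    - {"hand":1,"delta_pos":[175,-55,0],"yaw":0}
    - {"hand":1,"delta_pos":[210,-66,0],"yaw":0}
    - {"hand":1,"delta_pos":[245,-77,0],"yaw":0}
    - {"hand":1,"delta_pos":[280,-88,0],"yaw":0}
    - {"hand":1,"delta_pos":[310,-98,0],"yaw":0}
    - {"hand":1,"delta_pos":[336,-106,0],"yaw":0}
    - {"hand":1,"delta_pos":[336,-106,0],"yaw":0}
    - {"hand":1,"delta_pos":[336,-106,0],"yaw":0}

```text
clock: 3.6
position: [534.7, -75.0, 359.7]
ee_rot: [0.754, -0.657, -0.0, 0.0]
contact_force: [0.0, 0.1, 0.4]
gripper_width: 85.6
grasp_force: 0.0
```

```bash
python3 g.py -1.4308 534 -76.5 360 534 -76.5 252; cat > w.py <<'E'
from fit import *
import sys
im=imaging.get_image('wrist'); save(im,sys.argv[1])
print(proj(im,[[534,-76.5,264]]))
for n in sys.argv[2:]: print(n,[(k['score'],k['location']) for k in nets.find_in('wrist',n)[:2]])
E
python3 w.py w1 tin_small
```

```text
t 3.60 pos [534.7 -75.  359.7] psi -1.433 j [ 0.16  0.18 -0.02 -0.   -1.37 -0.02] F [0.  0.1 0.4] w 85.6 g 0.0
yaw -0.002
[ 1.3  0.9 -0.3]
[  1.4   0.8 107.7]
[[260.34030532 202.69352069]]
tin_small [(0.82, [198.6, 258.4])]
```

View pics/w1.png

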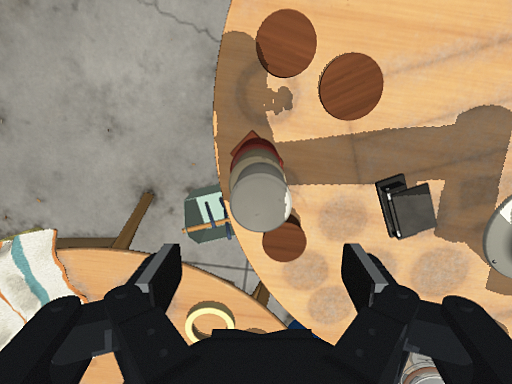

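The wrist view shows the top of the small tin centred at about (261,203), which matches the projected (260,203). I'll descend and grip.

Emit:
apply_moves:
  rows:
    - {"hand":1,"delta_pos":[1,1,30],"yaw":0}
    - {"hand":1,"delta_pos":[1,1,60],"yaw":0}
    - {"hand":1,"delta_pos":[1,1,85],"yaw":0}
    - {"hand":1,"delta_pos":[1,1,107],"yaw":0}
    - {"hand":1,"delta_pos":[1,1,107],"yaw":0}
    - {"hand":-0.2,"delta_pos":[1,1,107],"yaw":0}
    - {"hand":-0.6,"delta_pos":[1,1,107],"yaw":0}
    - {"hand":-1,"delta_pos":[1,1,107],"yaw":0}
    - {"hand":-1,"delta_pos":[1,1,107],"yaw":0}
    - {"hand":-1,"delta_pos":[1,1,107],"yaw":0}
    - {"hand":-1,"delta_pos":[1,1,107],"yaw":0}
    - {"hand":-1,"delta_pos":[1,1,107],"yaw":0}

```text
clock: 4.7
position: [534.9, -75.0, 255.9]
ee_rot: [0.755, -0.655, 0.002, -0.001]
contact_force: [0.3, -0.4, 6.2]
gripper_width: 51.1
grasp_force: 63.0
```

```bash
python3 g.py -1.4308 534 -76.5 300 476.5 55.5 300
```

```text
t 4.70 pos [534.9 -75.  255.9] psi -1.429 j [ 0.16  0.24 -0.21  0.   -1.12 -0.02] F [ 0.3 -0.4  6.2] w 51.1 g 63.0
yaw 0.002
[  1.4   0.9 -44.1]
[-137.4   39.2  -44.4]
```

Emit:
apply_moves:
  rows:
    - {"hand":-1,"delta_pos":[0,0,-8],"yaw":0}
    - {"hand":-1,"delta_pos":[0,0,-20],"yaw":0}
    - {"hand":-1,"delta_pos":[0,0,-35],"yaw":0}
    - {"hand":-1,"delta_pos":[-15,4,-35],"yaw":0}
    - {"hand":-1,"delta_pos":[-40,12,-35],"yaw":0}
    - {"hand":-1,"delta_pos":[-68,20,-35],"yaw":0}
    - {"hand":-1,"delta_pos":[-96,28,-35],"yaw":0}
    - {"hand":-1,"delta_pos":[-120,34,-35],"yaw":0}
    - {"hand":-1,"delta_pos":[-135,38,-35],"yaw":0}
    - {"hand":-1,"delta_pos":[-139,39,-35],"yaw":0}
    - {"hand":-1,"delta_pos":[-139,39,-35],"yaw":0}

```text
clock: 5.62
position: [475.0, 58.0, 288.5]
ee_rot: [0.756, -0.655, -0.0, -0.0]
contact_force: [-0.8, 0.8, -1.3]
gripper_width: 51.0
grasp_force: 62.7
```

```bash
python3 g.py -1.4308 476.8 57 120 476.8 57 108; cat > st.py <<'E'
from fit import *
np.set_printoptions(precision=1,suppress=True)
import sys
im=imaging.get_image('wrist'); save(im,sys.argv[1])
O=dict(riser_high=(476.5,55.5,0,56,76),riser_mid=(521.5,-245,0,36,88),riser_low=(409,-201,0,16,100),dish=(446,-383,0,16,130))
for n,o in O.items():
    q=proj(im,[o[:3]])[0]
    if 20<q[0]<490 and 20<q[1]<260: print(n,*fitc(im,*o,None))
for t in ['tin_small','tin_medium','tin_large']: print(t,[(round(k['score'],2),np.round(k['location'],1)) for k in nets.pinpoint('wrist',t)[:1]])
E
python3 st.py w2
```

```text
t 5.62 pos [475.   58.  288.5] psi -1.428 j [ 0.46  0.11 -0.28 -0.   -1.18 -0.32] F [-0.8  0.8 -1.3] w 51.0 g 62.7
yaw 0.003
[  1.3  -1.7 168.5]
[  1.3  -1.7 180.5]
riser_high [475.2  60.7] -2140.3815438011943
tin_small [(0.81, array([223.3, 259.8]))]
tin_medium [(0.73, array([ 31.1, 210.3]))]
tin_large [(0.59, array([ 51.6, 223.6]))]
```

View pics/w2.png

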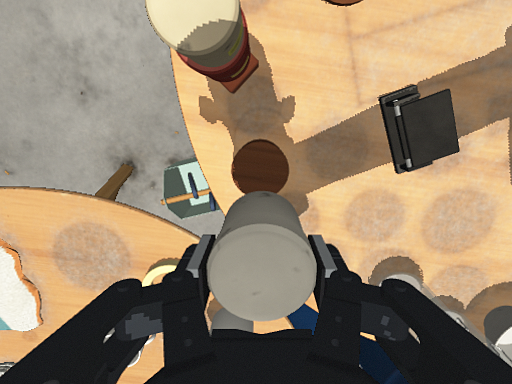

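The tin is held upright over the riser, which shows at (260,165), and the rest of the stack is undisturbed. Lowering now.

Emit:
apply_moves:
  rows:
    - {"hand":-1,"delta_pos":[1,-1.5,30],"yaw":0}
    - {"hand":-1,"delta_pos":[1,-1.5,65],"yaw":0}
    - {"hand":-1,"delta_pos":[1,-1.5,100],"yaw":0}
    - {"hand":-1,"delta_pos":[1,-1.5,135],"yaw":0}
    - {"hand":-1,"delta_pos":[1,-1.5,155],"yaw":0}
    - {"hand":-1,"delta_pos":[1,-1.5,168],"yaw":0}
    - {"hand":-1,"delta_pos":[1,-1.5,174],"yaw":0}
    - {"hand":-1,"delta_pos":[1,-1.5,176],"yaw":0}
    - {"hand":-1,"delta_pos":[1,-1.5,176],"yaw":0}

```text
clock: 6.57
position: [477.7, 56.1, 112.4]
ee_rot: [0.755, -0.656, 0.0, 0.0]
contact_force: [-0.2, 0.4, -1.1]
gripper_width: 50.9
grasp_force: 62.9
```

```bash
python3 g.py k 476.8 57 120; python3 - <<'E'
from fit import *
a=[]
for c,(r0,r1,k0,k1) in [('scene',(150,260,190,320)),('top',(170,240,200,320))]:
    im=imaging.get_image(c); a.append(cv2.resize(im['pixels'][r0:r1,k0:k1],None,fx=4,fy=4,interpolation=cv2.INTER_CUBIC))
    print([(k['score'],k['location'],atz(im,k['location'],56)) for k in nets.pinpoint(c,'tin_small')[:1]])
cv2.imwrite('pics/p1.png',a[0][:,:,::-1])
E
```

```text
t 6.57 pos [477.7  56.1 112.4] psi -1.43 j [ 0.46  0.31 -0.53  0.   -0.73 -0.32] F [-0.2  0.4 -1.1] w 50.9 g 62.9
[-1.   0.8 -7.6]
[(0.9, [205.9, 238.9], array([463.18513438,  58.39562257,  56.        ]))]
[(0.28, [192.6, 313.9], array([ 512.27407868, -240.97751284,   56.        ]))]
```

View pics/p1.png

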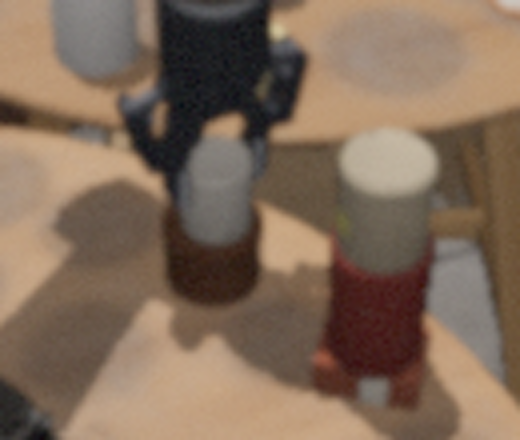

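The tin sits about 1 px right of the riser's centre and roughly 4 mm above its top. I'll trim the position slightly and set it down.

Emit:
apply_moves:
  rows:
    - {"hand":-1,"delta_pos":[-0.3,1.2,2],"yaw":0}
    - {"hand":-1,"delta_pos":[-0.3,1.2,4],"yaw":0}
    - {"hand":-1,"delta_pos":[-0.3,1.2,5],"yaw":0}
    - {"hand":-1,"delta_pos":[-0.3,1.2,5],"yaw":0}

```text
clock: 7.1
position: [475.9, 56.7, 107.9]
ee_rot: [0.755, -0.655, 0.0, 0.0]
contact_force: [-1.5, -0.3, 4.4]
gripper_width: 50.7
grasp_force: 63.5
```

```bash
python3 g.py k
```

```text
t 7.10 pos [475.9  56.7 107.9] psi -1.429 j [ 0.46  0.31 -0.54  0.   -0.72 -0.32] F [-1.5 -0.3  4.4] w 50.7 g 63.5
```

Emit:
apply_moves:
  rows:
    - {"hand":-0.3,"delta_pos":[0,0,0],"yaw":0}
    - {"hand":0.3,"delta_pos":[0,0,0],"yaw":0}
    - {"hand":1,"delta_pos":[0,0,0],"yaw":0}
    - {"hand":1,"delta_pos":[0,0,0],"yaw":0}
    - {"hand":1,"delta_pos":[0,0,0],"yaw":0}
    - {"hand":1,"delta_pos":[0,0,0],"yaw":0}
    - {"hand":1,"delta_pos":[0,0,-10],"yaw":0}
    - {"hand":1,"delta_pos":[0,0,-35],"yaw":0}
    - {"hand":1,"delta_pos":[0,0,-70],"yaw":0}
    - {"hand":1,"delta_pos":[0,0,-110],"yaw":0}
    - {"hand":1,"delta_pos":[0,0,-150],"yaw":0}
    - {"hand":1,"delta_pos":[0,0,-190],"yaw":0}

```text
clock: 8.1
position: [475.5, 56.3, 299.2]
ee_rot: [0.755, -0.656, 0.0, 0.0]
contact_force: [0.7, 1.1, -1.2]
gripper_width: 85.5
grasp_force: 0.0
```

```bash
python3 g.py -1.4308 535 -76.5 295;  cat > q.py <<'E'
from fit import *
np.set_printoptions(precision=1,suppress=True)
import sys
# q.py camera  x y ztop d ... fit flat discs
im=imaging.get_image(sys.argv[1]); a=list(map(float,sys.argv[2:]))
for i in range(0,len(a),4):
    x,y,z,d=a[i:i+4]; print(sys.argv[1],*fitc(im,x,y,z,0,d,None,pad=5))
E
for c in scene top; do python3 q.py $c 476 56 116 52  534 -76.5 204 60; done
```

```text
t 8.10 pos [475.5  56.3 299.2] psi -1.43 j [ 0.46  0.1  -0.26  0.   -1.21 -0.32] F [ 0.7  1.1 -1.2] w 85.5 g 0.0
yaw 0.001
[139.8 -40.3   4.2]
scene [472.1  50.8] -1295.6735727826288
scene [536.9 -76.6] -1443.5457468592567
top [496.4  61.4] -1083.7673081971477
top [541.9 -79.5] -1242.1040645597195
```

Emit:
apply_moves:
  rows:
    - {"hand":1,"delta_pos":[25,-7,0],"yaw":0}
    - {"hand":1,"delta_pos":[60,-17,0],"yaw":0}
    - {"hand":1,"delta_pos":[95,-27,0],"yaw":0}
    - {"hand":1,"delta_pos":[125,-36,0],"yaw":0}
    - {"hand":1,"delta_pos":[140,-40,0],"yaw":0}
    - {"hand":1,"delta_pos":[140,-40,0],"yaw":0}
    - {"hand":1,"delta_pos":[140,-40,0],"yaw":0}

```text
clock: 8.78
position: [535.0, -77.1, 296.2]
ee_rot: [0.754, -0.656, -0.001, 0.001]
contact_force: [0.1, -0.5, 0.2]
gripper_width: 85.5
grasp_force: 0.0
```

```bash
python3 g.py -1.4308 535 -76.5 193; python3 q.py wrist 535 -76.5 204 60 476 56 116 52;python3 st.py w3;python3 q.py top 476 56 116 52;python3 q.py scene 476 56 116 52
```

```text
t 8.78 pos [535.  -77.1 296.2] psi -1.432 j [ 0.16  0.21 -0.13 -0.   -1.23 -0.02] F [ 0.1 -0.5  0.2] w 85.5 g 0.0
yaw -0.001
[ -0.5  -0.2 103.2]
wrist [537.3 -75. ] -1953.1587046015688
wrist [474.4  58.5] -2110.5689351941105
riser_high [474.   63.2] -652.3380789521796
riser_mid [ 520.7 -243. ] -2091.469865404497
riser_low [ 408.7 -200.7] -2238.7338634502667
tin_small [(0.85, array([259.9, 286.3]))]
tin_medium [(0.93, array([184.7, 254.6]))]
tin_large [(0.83, array([164.6, 256.6]))]
top [455.1  45.5] -898.7514555877134
scene [472.8  54.2] -1879.1577822778995
```

View pics/w3.png

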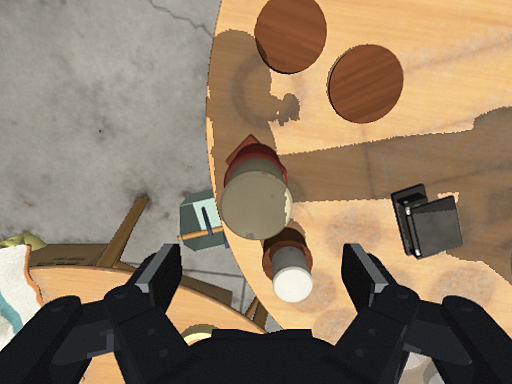

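The wrist view shows the medium tin's top at (257,205) and the small tin standing on its riser at (292,285).

Emit:
apply_moves:
  rows:
    - {"hand":1,"delta_pos":[-1.3,1.3,30],"yaw":0}
    - {"hand":1,"delta_pos":[-1.3,1.3,60],"yaw":0}
    - {"hand":1,"delta_pos":[-1.3,1.3,90],"yaw":0}
    - {"hand":1,"delta_pos":[-1.3,1.3,112],"yaw":0}
    - {"hand":1,"delta_pos":[-1.3,1.3,112],"yaw":0}
    - {"hand":-0.2,"delta_pos":[-1.3,1.3,112],"yaw":0}
    - {"hand":-0.6,"delta_pos":[-1.3,1.3,112],"yaw":0}
    - {"hand":-1,"delta_pos":[-1.3,1.3,112],"yaw":0}
    - {"hand":-1,"delta_pos":[-1.3,1.3,112],"yaw":0}
    - {"hand":-1,"delta_pos":[-1.3,1.3,112],"yaw":0}
    - {"hand":-1,"delta_pos":[-1.3,1.3,112],"yaw":0}

```text
clock: 10.05
position: [535.1, -75.5, 187.7]
ee_rot: [0.755, -0.655, 0.002, -0.001]
contact_force: [0.7, -0.4, 6.3]
gripper_width: 60.0
grasp_force: 64.8
```

```bash
python3 g.py k 521.5 -244.5 230
```

```text
t 10.05 pos [535.1 -75.5 187.7] psi -1.429 j [ 0.16  0.3  -0.3   0.   -0.96 -0.02] F [ 0.7 -0.4  6.3] w 60.0 g 64.8
[165.4  37.1 -42.2]
```

Emit:
apply_moves:
  rows:
    - {"hand":-1,"delta_pos":[0,0,-8],"yaw":0}
    - {"hand":-1,"delta_pos":[0,0,-20],"yaw":0}
    - {"hand":-1,"delta_pos":[0,0,-35],"yaw":0}
    - {"hand":-1,"delta_pos":[18,4,-35],"yaw":0}
    - {"hand":-1,"delta_pos":[48,11,-35],"yaw":0}
    - {"hand":-1,"delta_pos":[80,18,-35],"yaw":0}
    - {"hand":-1,"delta_pos":[112,25,-35],"yaw":0}
    - {"hand":-1,"delta_pos":[140,31,-35],"yaw":0}
    - {"hand":-1,"delta_pos":[158,35,-35],"yaw":0}
    - {"hand":-1,"delta_pos":[165,37,-35],"yaw":0}
    - {"hand":-1,"delta_pos":[165,37,-35],"yaw":0}
    - {"hand":-1,"delta_pos":[165,37,-35],"yaw":0}

```text
clock: 11.05
position: [519.9, -243.6, 220.1]
ee_rot: [0.755, -0.656, -0.0, -0.0]
contact_force: [0.6, 0.1, -1.7]
gripper_width: 59.2
grasp_force: 64.7
```

```bash
python3 g.py k 521.3 -244 94; for c in scene top; do python3 q.py $c 476 56 116 52  535.5 -76 134 68; done
```

```text
t 11.05 pos [ 519.9 -243.6  220.1] psi -1.431 j [-0.16  0.33 -0.17 -0.   -1.07  0.3 ] F [ 0.6  0.1 -1.7] w 59.2 g 64.7
[  0.7  -1.4 126.1]
scene [472.8  54.2] -1875.829921019511
scene [538.9 -73.3] -1833.09682283988
top [474.8  54.7] -1807.5736790285528
top [506.6 -91.7] -907.0068944292578
```

Emit:
apply_moves:
  rows:
    - {"hand":-1,"delta_pos":[0.5,-1,30],"yaw":0}
    - {"hand":-1,"delta_pos":[0.5,-1,60],"yaw":0}
    - {"hand":-1,"delta_pos":[0.5,-1,90],"yaw":0}
    - {"hand":-1,"delta_pos":[0.5,-1,110],"yaw":0}
    - {"hand":-1,"delta_pos":[0.5,-1,120],"yaw":0}
    - {"hand":-1,"delta_pos":[0.5,-1,124],"yaw":0}
    - {"hand":-1,"delta_pos":[0.5,-1,126],"yaw":0}
    - {"hand":-1,"delta_pos":[0.5,-1,126],"yaw":0}

```text
clock: 11.82
position: [522.3, -244.0, 95.3]
ee_rot: [0.756, -0.655, 0.001, -0.0]
contact_force: [-0.0, 0.2, -2.1]
gripper_width: 59.4
grasp_force: 64.8
```

```bash
python3 g.py k 521.3 -244 90; for c in scene top; do python3 q.py $c 535.5 -76 134 68; done; python3 - <<'E'
from fit import *
im=imaging.get_image('scene'); cv2.imwrite('pics/p2.png',cv2.resize(im['pixels'][220:330,240:370],None,fx=4,fy=4,interpolation=cv2.INTER_CUBIC)[:,:,::-1])
E
```

```text
t 11.82 pos [ 522.3 -244.    95.3] psi -1.429 j [-0.16  0.47 -0.32  0.   -0.79  0.3 ] F [-0.   0.2 -2.1] w 59.4 g 64.8
[-0.2  1.   5.3]
scene [560.5 -97.2] -1064.0318571601817
top [509.9 -81.6] -652.3533356901887
```

View pics/p2.png

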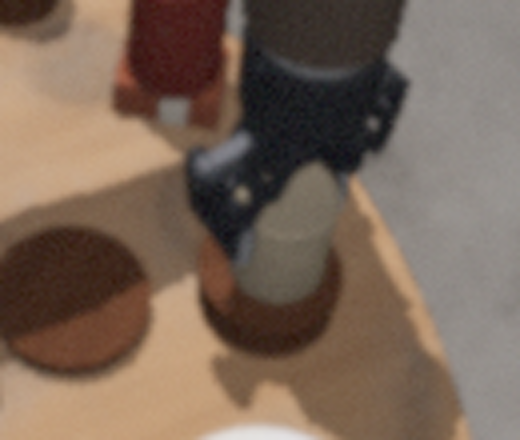

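The medium tin is hovering over the mid riser, but looks a little right of centre: tin bottom at about 285, riser at about 270. I'll check it with an overlay.

```bash
python3 - <<'E'
from fit import *
im=imaging.get_image('scene'); v=cv2.resize(im['pixels'][220:330,240:370],None,fx=5,fy=5,interpolation=cv2.INTER_CUBIC)
def pl(P,c):
    q=(proj(im,P)-[240,220]+.5)*5; cv2.polylines(v,[np.round(q).astype(int)],0,c,1)
for z,d,c in [(36,88,(0,255,0)),(0,88,(0,255,0))]: pl(cyl(521.3,-244,z,0,d)[:48],c)
for z in (41.5,111.5): pl(cyl(522.3,-244,z,0,60)[:48],(255,255,0))
cv2.imwrite('pics/p3.png',v[:,:,::-1])
E
```

```text
(no output)
```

View pics/p3.png

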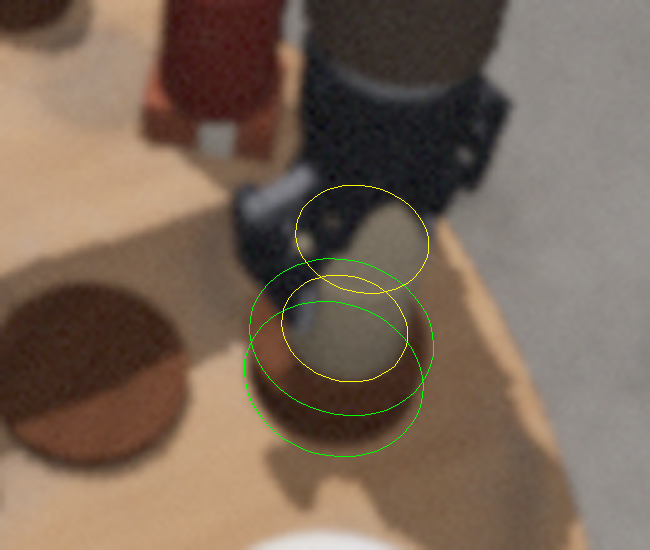

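```bash
python3 - <<'E'
from fit import *
im=imaging.get_image('scene'); a=cv2.imread('pics/scene0.png')[:,:,::-1]; b=im['pixels']
for c in (300,306,312): print(c,a[300:316,c,0],b[300:316,c,0])
print(a[290,282:334,0]);print(b[290,282:334,0])
print(b[262:302,308,0])
E
```

```text
300 [ 87  73  53  51  47  53  59  80 103 127 153 178 187 187 188 188] [ 67  57  53  51  59  53  60  81 105 117 121 122 124 124 122 124]
306 [106  98  89  67  46  52  56  54  65  90 113 138 163 180 187 189] [ 67  61  62  55  55  57  57  55  69  95 115 123 126 124 131 154]
312 [105 102  92  69  54  52  56  59  76  99 113 127 149 173 183 184] [ 67  65  59  58  53  53  58  66  81 107 118 124 118 120 121 124]
[190 187 187 185 184 182 171 138 110 109 113 115 112 117 116 115 115 114
 116 110 115 112 110 110 109 110 111 110 107 110 107 104 104 107 105 104
 105 104 105 103 104 107 120 149 176 186 189 187 190 186 187 185]
[135 142 150 162 178 186 175 139 110 114 117 116 120 121 115 104  87  81
  88  87  92  94  94  96  97 100 100 100 100  98  98  99  97  97  95  92
  88  80  70  67  62  66  75  94 114 123 122 121 119 124 120 122]
[ 23  38  34  40  28  31  30  49  72 101 115 115 114 117 115 119 123 117
 112 110 106 106 108 104 108 104 105 104 100  97  97  94  94  87  75  68
  67  67  67  59]
```

The bottom edge of the riser's front top face (row 302.8) and the tin's lower edge (row 295.5) both match the model. Laterally the riser is about 1 px left of it, so I'll shift x by −1.5 mm and set the tin down.

Emit:
apply_moves:
  rows:
    - {"hand":-1,"delta_pos":[-0.2,1.5,2],"yaw":0}
    - {"hand":-1,"delta_pos":[-0.2,1.5,4],"yaw":0}
    - {"hand":-1,"delta_pos":[-0.2,1.5,6],"yaw":0}
    - {"hand":-1,"delta_pos":[-0.2,1.5,6],"yaw":0}

```text
clock: 12.4
position: [519.8, -244.3, 89.7]
ee_rot: [0.755, -0.655, 0.0, 0.0]
contact_force: [-1.0, 2.2, 7.9]
gripper_width: 59.6
grasp_force: 65.4
```

Contact at the expected height (89.7). Releasing.

Emit:
apply_moves:
  rows:
    - {"hand":-0.3,"delta_pos":[0,0,-1],"yaw":0}
    - {"hand":0.3,"delta_pos":[0,0,-1],"yaw":0}
    - {"hand":1,"delta_pos":[0,0,-1],"yaw":0}
    - {"hand":1,"delta_pos":[0,0,-1],"yaw":0}
    - {"hand":1,"delta_pos":[0,0,-1],"yaw":0}
    - {"hand":1,"delta_pos":[0,0,-1],"yaw":0}
    - {"hand":1,"delta_pos":[0,0,-10],"yaw":0}
    - {"hand":1,"delta_pos":[0,0,-35],"yaw":0}
    - {"hand":1,"delta_pos":[0,0,-70],"yaw":0}
    - {"hand":1,"delta_pos":[0,0,-110],"yaw":0}
    - {"hand":1,"delta_pos":[0,0,-145],"yaw":0}
    - {"hand":1,"delta_pos":[0,0,-145],"yaw":0}

```text
clock: 13.4
position: [523.6, -245.8, 242.9]
ee_rot: [0.756, -0.655, 0.008, -0.003]
contact_force: [1.1, -0.8, 0.2]
gripper_width: 85.7
grasp_force: 0.0
```

```bash
python3 g.py -1.4308 535.5 -76 234;for c in scene top; do python3 q.py $c 535.5 -76 134 68; done
```

```text
t 13.40 pos [ 523.6 -245.8  242.9] psi -1.428 j [-0.16  0.31 -0.14  0.   -1.1   0.3 ] F [ 1.1 -0.8  0.2] w 85.7 g 0.0
yaw 0.003
[-166.4  -35.8    8. ]
scene [534.8 -70.7] -1636.554125567196
top [505.1 -93.9] -959.1816604151467
```

Emit:
apply_moves:
  rows:
    - {"hand":1,"delta_pos":[-25,-5,0],"yaw":0}
    - {"hand":1,"delta_pos":[-60,-13,0],"yaw":0}
    - {"hand":1,"delta_pos":[-95,-20,0],"yaw":0}
    - {"hand":1,"delta_pos":[-130,-27,0],"yaw":0}
    - {"hand":1,"delta_pos":[-158,-34,0],"yaw":0}
    - {"hand":1,"delta_pos":[-166,-36,0],"yaw":0}
    - {"hand":1,"delta_pos":[-166,-36,0],"yaw":0}
    - {"hand":1,"delta_pos":[-166,-36,0],"yaw":0}

```text
clock: 14.17
position: [531.7, -74.9, 232.4]
ee_rot: [0.755, -0.655, -0.001, 0.001]
contact_force: [-0.3, -0.3, -0.1]
gripper_width: 85.1
grasp_force: 0.0
```

```bash
python3 g.py -1.4308 535.5 -76 120; python3 q.py wrist 535.5 -76 134 68 521 -244 106 60; python3 st.py w4; python3 q.py top 521 -244 106 60;python3 q.py scene 521 -244 106 60
```

```text
t 14.17 pos [531.7 -74.9 232.4] psi -1.429 j [ 0.16  0.26 -0.24 -0.   -1.07 -0.02] F [-0.3 -0.3 -0.1] w 85.1 g 0.0
yaw 0.002
[  1.7  -3.9 112.4]
wrist [539.4 -74.6] -2161.153355712519
wrist [ 519.4 -247.2] -2263.693264359113
riser_mid [ 520.4 -243.7] -874.9453342544523
riser_low [ 408.3 -201. ] -2250.7820987984474
tin_small [(0.92, array([284.4, 290.1]))]
tin_medium [(0.76, array([ 12.6, 293.6]))]
tin_large [(0.84, array([174.1, 251.8]))]
top [ 518.6 -244.1] -1786.4406041276782
scene [ 518.4 -245. ] -2060.171586850937
```

View pics/w4.png

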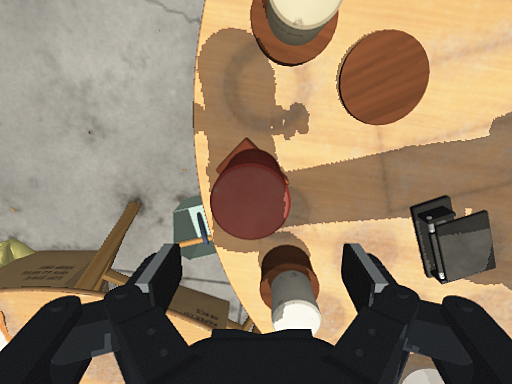

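The wrist view shows the large red tin's top at (251,200), with both placed tins standing on their risers. The tin is centred at about x=538, so I'll shift and descend.

Emit:
apply_moves:
  rows:
    - {"hand":1,"delta_pos":[1,-6,20],"yaw":0}
    - {"hand":1,"delta_pos":[1,-6,45],"yaw":0}
    - {"hand":1,"delta_pos":[1,-6,75],"yaw":0}
    - {"hand":1,"delta_pos":[1,-6,105],"yaw":0}
    - {"hand":1,"delta_pos":[1,-6,120],"yaw":0}
    - {"hand":1,"delta_pos":[1,-6,120],"yaw":0}
    - {"hand":0.4,"delta_pos":[1,-6,120],"yaw":0}
    - {"hand":0,"delta_pos":[1,-6,120],"yaw":0}
    - {"hand":-0.5,"delta_pos":[1,-6,120],"yaw":0}
    - {"hand":-1,"delta_pos":[1,-6,120],"yaw":0}
    - {"hand":-1,"delta_pos":[1,-6,120],"yaw":0}
    - {"hand":-1,"delta_pos":[1,-6,120],"yaw":0}

```text
clock: 15.52
position: [539.1, -74.9, 114.8]
ee_rot: [0.755, -0.655, 0.001, -0.001]
contact_force: [0.3, -0.1, 6.0]
gripper_width: 67.3
grasp_force: 67.0
```

```bash
python3 g.py k 409 -200 130
```

```text
t 15.52 pos [539.1 -74.9 114.8] psi -1.429 j [ 0.16  0.4  -0.38  0.   -0.8  -0.02] F [ 0.3 -0.1  6. ] w 67.3 g 67.0
[105.5 146.4 -15.6]
```

Emit:
apply_moves:
  rows:
    - {"hand":-1,"delta_pos":[0,0,-8],"yaw":0}
    - {"hand":-1,"delta_pos":[0,0,-25],"yaw":0}
    - {"hand":-1,"delta_pos":[0,0,-50],"yaw":0}
    - {"hand":-1,"delta_pos":[8,11,-55],"yaw":0}
    - {"hand":-1,"delta_pos":[26,35,-55],"yaw":0}
    - {"hand":-1,"delta_pos":[46,63,-55],"yaw":0}
    - {"hand":-1,"delta_pos":[66,90,-55],"yaw":0}
    - {"hand":-1,"delta_pos":[86,117,-55],"yaw":0}
    - {"hand":-1,"delta_pos":[100,136,-55],"yaw":0}
    - {"hand":-1,"delta_pos":[107,145,-55],"yaw":0}
    - {"hand":-1,"delta_pos":[107,145,-55],"yaw":0}
    - {"hand":-1,"delta_pos":[107,145,-55],"yaw":0}

```text
clock: 16.52
position: [409.3, -201.6, 168.3]
ee_rot: [0.755, -0.656, 0.0, -0.0]
contact_force: [0.5, 1.1, -1.6]
gripper_width: 67.3
grasp_force: 67.7
```

```bash
python3 g.py k 410 -201.5 98
```

```text
t 16.52 pos [ 409.3 -201.6  168.3] psi -1.431 j [-0.1   0.19 -0.52 -0.   -0.86  0.24] F [ 0.5  1.1 -1.6] w 67.3 g 67.7
[-0.  -0.6 70.3]
```

Emit:
apply_moves:
  rows:
    - {"hand":-1,"delta_pos":[0,0,20],"yaw":0}
    - {"hand":-1,"delta_pos":[0,0,40],"yaw":0}
    - {"hand":-1,"delta_pos":[0,0,56],"yaw":0}
    - {"hand":-1,"delta_pos":[0,0,64],"yaw":0}
    - {"hand":-1,"delta_pos":[0,0,67],"yaw":0}
    - {"hand":-1,"delta_pos":[0,0,70],"yaw":0}
    - {"hand":-1,"delta_pos":[0,0,70],"yaw":0}
    - {"hand":-1,"delta_pos":[0,0,70],"yaw":0}

```text
clock: 17.18
position: [410.5, -201.2, 98.9]
ee_rot: [0.755, -0.655, 0.001, -0.0]
contact_force: [-0.0, 0.3, -2.1]
gripper_width: 67.3
grasp_force: 67.6
```

```bash
python3 g.py k 410 -201.5 96.5
```

```text
t 17.18 pos [ 410.5 -201.2   98.9] psi -1.429 j [-0.1   0.3  -0.6   0.   -0.67  0.24] F [-0.   0.3 -2.1] w 67.3 g 67.6
[0.2 0.5 2.4]
```

Emit:
apply_moves:
  rows:
    - {"hand":-1,"delta_pos":[0,0,2],"yaw":0}
    - {"hand":-1,"delta_pos":[0,0,3],"yaw":0}
    - {"hand":-1,"delta_pos":[0,0,3],"yaw":0}
    - {"hand":-1,"delta_pos":[0,0,3],"yaw":0}

```text
clock: 17.52
position: [410.6, -201.4, 96.8]
ee_rot: [0.755, -0.655, 0.001, -0.001]
contact_force: [-0.7, 3.0, 5.6]
gripper_width: 67.3
grasp_force: 68.5
```

Emit:
apply_moves:
  rows:
    - {"hand":-0.3,"delta_pos":[0,0,-1],"yaw":0}
    - {"hand":0.3,"delta_pos":[0,0,-1],"yaw":0}
    - {"hand":1,"delta_pos":[0,0,-1],"yaw":0}
    - {"hand":1,"delta_pos":[0,0,-1],"yaw":0}
    - {"hand":1,"delta_pos":[0,0,-1],"yaw":0}
    - {"hand":1,"delta_pos":[0,0,-1],"yaw":0}
    - {"hand":1,"delta_pos":[0,0,-10],"yaw":0}
    - {"hand":1,"delta_pos":[0,0,-30],"yaw":0}
    - {"hand":1,"delta_pos":[0,0,-60],"yaw":0}
    - {"hand":1,"delta_pos":[0,0,-90],"yaw":0}
    - {"hand":1,"delta_pos":[0,0,-120],"yaw":0}
    - {"hand":1,"delta_pos":[0,0,-120],"yaw":0}

```text
clock: 18.52
position: [413.1, -202.3, 222.1]
ee_rot: [0.756, -0.655, 0.006, -0.003]
contact_force: [1.1, 0.1, 0.1]
gripper_width: 85.0
grasp_force: 0.0
```

```bash
python3 g.py -1.4308 538 -75 200
```

```text
t 18.52 pos [ 413.1 -202.3  222.1] psi -1.428 j [-0.1   0.13 -0.44  0.   -0.99  0.24] F [1.1 0.1 0.1] w 85.0 g 0.0
yaw 0.002
[-108.4 -141.4   23.3]
```

Emit:
apply_moves:
  rows:
    - {"hand":1,"delta_pos":[-14,-18,0],"yaw":0}
    - {"hand":1,"delta_pos":[-36,-48,0],"yaw":0}
    - {"hand":1,"delta_pos":[-58,-78,0],"yaw":0}
    - {"hand":1,"delta_pos":[-80,-106,0],"yaw":0}
    - {"hand":1,"delta_pos":[-100,-132,5],"yaw":0}
    - {"hand":1,"delta_pos":[-108,-143,10],"yaw":0}
    - {"hand":1,"delta_pos":[-108,-143,10],"yaw":0}
    - {"hand":1,"delta_pos":[-108,-143,10],"yaw":0}

```text
clock: 19.18
position: [535.7, -74.0, 204.8]
ee_rot: [0.755, -0.655, -0.001, 0.001]
contact_force: [-0.7, 0.2, -0.6]
gripper_width: 85.3
grasp_force: 0.0
```

```bash
python3 g.py -1.4308 538 -75 33; python3 - <<'E'
from fit import *
np.set_printoptions(precision=1,suppress=True)
im=imaging.get_image('wrist'); p=im['pixels'].astype(int)
v=im['pixels'].copy()
def box(x,y,a=.14,z=34):
    c,s=np.cos(a),np.sin(a); return [[x+c*u-s*w,y+s*u+c*w,z] for u,w in [(26,37.5),(-26,37.5),(-26,-37.5),(26,-37.5)]]
cv2.polylines(v,[np.round(proj(im,box(538,-75))).astype(int)],1,(0,255,0),1)
cv2.imwrite('pics/w5.png',v[:,:,::-1])
print([(k['score'],k['location'],atz(im,k['location'],17)) for k in nets.find_in('wrist','soap_bar')[:2]])
print([(k['score'],k['location'],atz(im,k['location'],0)) for k in nets.pinpoint('wrist','soap_bar')[:2]])
E
for c in scene top; do python3 q.py $c 410 -201 116 68; done
```

```text
t 19.18 pos [535.7 -74.  204.8] psi -1.429 j [ 0.16  0.29 -0.27 -0.   -1.01 -0.02] F [-0.7  0.2 -0.6] w 85.3 g 0.0
yaw 0.002
[  1.3  -2.5 171.8]
[(0.82, [178.2, 255.4], array([540.3, -72.4,  17. ]))]
[(0.63, [175.1, 256.4], array([539.3, -72.1,   0. ]))]
scene [ 408.  -199.8] -1532.7658677784866
top [ 410.1 -201.7] -2033.2949412401963
```

View pics/w5.png

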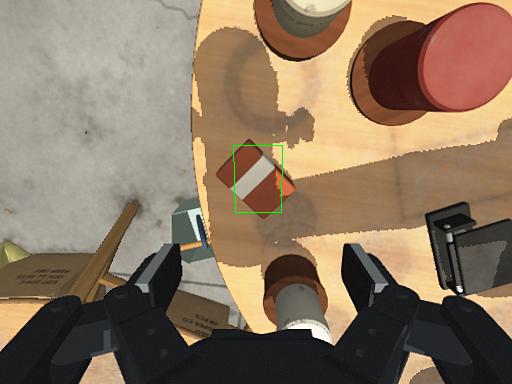

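The wrist view shows the soap bar centred at about (256,178), rotated roughly 45° from my assumed box, with its pale band running diagonally. I'll fit its pose including yaw.

```bash
cat > soap.py <<'E'
from fit import *
import sys
def box(x,y,a,z0):
    c,s=np.cos(a),np.sin(a); return [[x+c*u-s*w,y+s*u+c*w,z] for z in (z0,z0+34) for u,w in [(26,37.5),(-26,37.5),(-26,-37.5),(26,-37.5)]]
def soapfit(im,x,y,z0=0):
    q=proj(im,[[x,y,z0+17]])[0].astype(int); p=im['pixels'].astype(int)
    hsv=cv2.cvtColor(im['pixels'],cv2.COLOR_RGB2HSV).astype(int)
    m=((hsv[...,0]<9)|(hsv[...,0]>172))&(hsv[...,1]>110)
    w=np.zeros_like(m); r=60; w[max(q[1]-r,0):q[1]+r,max(q[0]-r,0):q[0]+r]=1; m&=w
    n,l,st,ce=cv2.connectedComponentsWithStats(m.astype(np.uint8))
    ids=[i for i in range(1,n) if st[i,4]>60 and np.hypot(*(ce[i]-q))<45]
    pts=np.argwhere(np.isin(l,ids))[:,::-1].astype(np.float32)
    M=np.zeros(m.shape,np.uint8); cv2.fillConvexPoly(M,cv2.convexHull(pts).astype(int),1)
    B=cv2.resize(M,None,fx=4,fy=4,interpolation=cv2.INTER_NEAREST)
    def cost(t):
        h=np.zeros_like(B); k=cv2.convexHull((proj(im,box(*t,z0))*4+1.5).astype(np.float32))
        cv2.fillConvexPoly(h,np.round(k*8).astype(np.int32),1,shift=3)
        return -(h&B).sum()/max((h|B).sum(),1)
    best=min((minimize(cost,(x,y,a),method='Nelder-Mead',options=dict(initial_simplex=[(x,y,a),(x+5,y,a),(x,y+5,a),(x,y,a+.2)])) for a in np.arange(0,3.1,.4)),key=lambda r:r.fun)
    return best.x,best.fun,M
if __name__=='__main__':
    im=imaging.get_image('wrist'); t,f,M=soapfit(im,*map(float,sys.argv[1:4])); print(np.round(t,3),f)
    v=im['pixels'].copy()
    z0=float(sys.argv[3])
    for P in (box(*t,z0)[:4],box(*t,z0)[4:]): cv2.polylines(v,[np.round(proj(im,P)*8).astype(int)],1,(0,255,0),1,shift=3)
    q=proj(im,[[t[0],t[1],z0+17]])[0].astype(int); r=60
    cv2.imwrite('pics/'+sys.argv[4]+'.png',cv2.resize(v[max(0,q[1]-r):q[1]+r,q[0]-r:q[0]+r],None,fx=4,fy=4)[:,:,::-1])
E
python3 soap.py 538 -74 0 s1
```

```text
[619.481 -41.593  -4.148] 0.0soap.py:18: RuntimeWarning: overflow encountered in scalar negative
  return -(h&B).sum()/max((h|B).sum(),1)
```

View pics/s1.png

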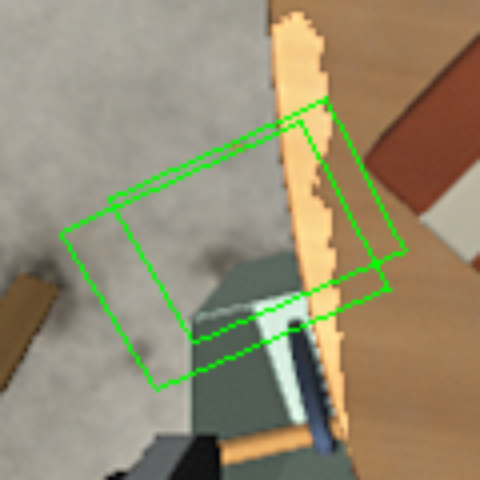

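The fit diverged because of a uint overflow in the cost. I'll fix that and rerun; the crop shows the soap clearly.

```bash
sed -i 's/-(h&B).sum()/-float((h\&B).sum())/' soap.py; python3 soap.py 538 -74 0 s2
```

```text
[539.789 -71.611   0.919] -0.938952114314802
```

View pics/s2.png

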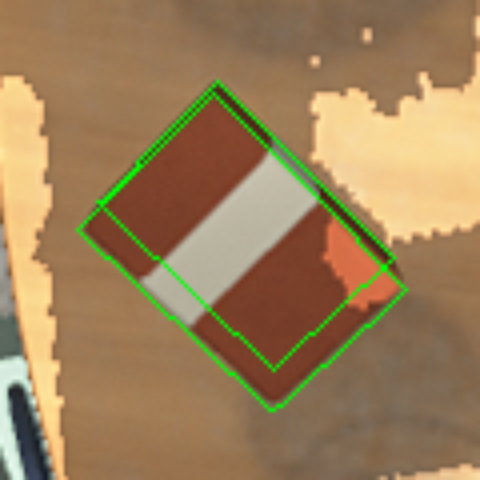

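The outline fits the soap well: centre (539.8, −71.6), 52 mm axis at 0.919 rad. I'll turn the gripper by −0.778 and descend.

Emit:
apply_moves:
  rows:
    - {"hand":1,"delta_pos":[-1.5,-3.5,10],"yaw":-0.11}
    - {"hand":1,"delta_pos":[-1.5,-3.5,25],"yaw":-0.22}
    - {"hand":1,"delta_pos":[-1.5,-3.5,40],"yaw":-0.33}
    - {"hand":1,"delta_pos":[-1.5,-3.5,55],"yaw":-0.44}
    - {"hand":1,"delta_pos":[-1.5,-3.5,70],"yaw":-0.55}
    - {"hand":1,"delta_pos":[-1.5,-3.5,85],"yaw":-0.67}
    - {"hand":1,"delta_pos":[-1.5,-3.5,100],"yaw":-0.778}
    - {"hand":1,"delta_pos":[-1.5,-3.5,120],"yaw":-0.778}
    - {"hand":1,"delta_pos":[-1.5,-3.5,140],"yaw":-0.778}
    - {"hand":1,"delta_pos":[-1.5,-3.5,140],"yaw":-0.778}
    - {"hand":1,"delta_pos":[-1.5,-3.5,140],"yaw":-0.778}

```text
clock: 20.45
position: [538.8, -72.7, 64.9]
ee_rot: [0.947, -0.32, -0.001, 0.001]
contact_force: [-0.1, -0.6, 0.6]
gripper_width: 85.3
grasp_force: 0.0
```

```bash
python3 g.py -0.652 539.5 -72 36; python3 soap.py 539 -72 0 s3
```

```text
t 20.45 pos [538.8 -72.7  64.9] psi -0.652 j [ 0.16  0.47 -0.42  0.   -0.68  0.75] F [-0.1 -0.6  0.6] w 85.3 g 0.0
yaw -0.0
[ 0.1 -1.  28.9]
[539.133 -71.451   0.919] -0.936783154378157
```

Emit:
apply_moves:
  rows:
    - {"hand":1,"delta_pos":[0,-1,12],"yaw":0}
    - {"hand":1,"delta_pos":[0,-1,24],"yaw":0}
    - {"hand":1,"delta_pos":[0,-1,29],"yaw":0}
    - {"hand":1,"delta_pos":[0,-1,29],"yaw":0}
    - {"hand":0.2,"delta_pos":[0,-1,29],"yaw":0}
    - {"hand":-0.3,"delta_pos":[0,-1,29],"yaw":0}
    - {"hand":-1,"delta_pos":[0,-1,29],"yaw":0}
    - {"hand":-1,"delta_pos":[0,-1,29],"yaw":0}
    - {"hand":-1,"delta_pos":[0,-1,29],"yaw":0}
    - {"hand":-1,"delta_pos":[0,-1,29],"yaw":0}
    - {"hand":-1,"delta_pos":[0,-1,29],"yaw":0}

```text
clock: 21.42
position: [540.9, -71.4, 37.6]
ee_rot: [0.947, -0.32, 0.001, -0.0]
contact_force: [-0.3, 0.7, 5.8]
gripper_width: 50.8
grasp_force: 64.9
```

```bash
python3 g.py k 446.5 -383 150
```

```text
t 21.42 pos [540.9 -71.4  37.6] psi -0.651 j [ 0.17  0.51 -0.44  0.   -0.62  0.75] F [-0.3  0.7  5.8] w 50.8 g 64.9
[ 113.9  304.9 -112.6]
```

Emit:
apply_moves:
  rows:
    - {"hand":-1,"delta_pos":[0,0,-10],"yaw":0}
    - {"hand":-1,"delta_pos":[0,0,-35],"yaw":0}
    - {"hand":-1,"delta_pos":[0,0,-70],"yaw":0}
    - {"hand":-1,"delta_pos":[0,0,-105],"yaw":0}
    - {"hand":-1,"delta_pos":[0,0,-135],"yaw":0}
    - {"hand":-1,"delta_pos":[0,0,-150],"yaw":0}
    - {"hand":-1,"delta_pos":[5,15,-150],"yaw":0}
    - {"hand":-1,"delta_pos":[17,45,-150],"yaw":0}
    - {"hand":-1,"delta_pos":[28,75,-150],"yaw":0}
    - {"hand":-1,"delta_pos":[40,107,-150],"yaw":0}
    - {"hand":-1,"delta_pos":[52,139,-150],"yaw":0}
    - {"hand":-1,"delta_pos":[64,171,-150],"yaw":0}

```text
clock: 22.42
position: [485.9, -247.4, 186.6]
ee_rot: [0.947, -0.32, -0.0, -0.0]
contact_force: [0.3, -0.1, -1.6]
gripper_width: 50.7
grasp_force: 64.1
```

```bash
python3 g.py -0.652 447 -383 187
```

```text
t 22.42 pos [ 485.9 -247.4  186.6] psi -0.652 j [-0.17  0.31 -0.29 -0.   -0.97  1.09] F [ 0.3 -0.1 -1.6] w 50.7 g 64.1
yaw 0.0
[ 51.3 131.5  -0.4]
```

Emit:
apply_moves:
  rows:
    - {"hand":-1,"delta_pos":[12,32,0],"yaw":0}
    - {"hand":-1,"delta_pos":[24,64,0],"yaw":0}
    - {"hand":-1,"delta_pos":[36,96,0],"yaw":0}
    - {"hand":-1,"delta_pos":[46,122,0],"yaw":0}
    - {"hand":-1,"delta_pos":[51,133,0],"yaw":0}
    - {"hand":-1,"delta_pos":[51,133,30],"yaw":0}
    - {"hand":-1,"delta_pos":[51,133,60],"yaw":0}
    - {"hand":-1,"delta_pos":[51,133,90],"yaw":0}
    - {"hand":-1,"delta_pos":[51,133,115],"yaw":0}
    - {"hand":-1,"delta_pos":[51,133,128],"yaw":0}
    - {"hand":-1,"delta_pos":[51,133,128],"yaw":0}
    - {"hand":-1,"delta_pos":[51,133,128],"yaw":0}

```text
clock: 23.42
position: [446.9, -382.5, 58.0]
ee_rot: [0.947, -0.32, -0.001, -0.0]
contact_force: [-0.3, 0.7, -1.4]
gripper_width: 50.6
grasp_force: 64.0
```

```bash
python3 g.py -0.652 447 -383 48; python3 soap.py 446 -383 20 s4; for c in scene top; do python3 q.py $c 473 55 116 52 519 -245 106 60 410 -201 116 68; done
```

```text
t 23.42 pos [ 446.9 -382.5   58. ] psi -0.651 j [-0.43  0.53 -0.31  0.   -0.72  1.35] F [-0.3  0.7 -1.4] w 50.6 g 64.0
yaw 0.001
[ 0.4  0.3 10. ]
[ 443.926 -381.412    0.92 ] -0.8158916893141234
scene [473.5  53.9] -1888.4091038897202
scene [ 508.4 -259.8] -854.2863465723639
scene [ 392.7 -229.9] -1519.9913432803323
top [475.3  57.6] -1808.4683778427147
top [ 502.8 -227.5] -717.3851689898339
top [ 428.  -229.6] -1291.738663564148
```

Emit:
apply_moves:
  rows:
    - {"hand":-1,"delta_pos":[0,0,4],"yaw":0}
    - {"hand":-1,"delta_pos":[0,0,8],"yaw":0}
    - {"hand":-1,"delta_pos":[0,0,11],"yaw":0}
    - {"hand":-1,"delta_pos":[0,0,11],"yaw":0}
    - {"hand":-1,"delta_pos":[0,0,11],"yaw":0}

```text
clock: 23.98
position: [447.2, -383.1, 47.9]
ee_rot: [0.947, -0.32, 0.0, 0.0]
contact_force: [-1.0, 0.7, 3.3]
gripper_width: 51.2
grasp_force: 64.5
```

Contact at the expected height. Releasing.

Emit:
apply_moves:
  rows:
    - {"hand":-0.3,"delta_pos":[0,0,0],"yaw":0}
    - {"hand":0.3,"delta_pos":[0,0,0],"yaw":0}
    - {"hand":0.8,"delta_pos":[0,0,0],"yaw":0}
    - {"hand":1,"delta_pos":[0,0,0],"yaw":0}
    - {"hand":1,"delta_pos":[0,0,0],"yaw":0}
    - {"hand":1,"delta_pos":[0,0,-10],"yaw":0}
    - {"hand":1,"delta_pos":[0,0,-30],"yaw":0}
    - {"hand":1,"delta_pos":[0,0,-60],"yaw":0}
    - {"hand":1,"delta_pos":[0,0,-95],"yaw":0}
    - {"hand":1,"delta_pos":[0,0,-130],"yaw":0}
    - {"hand":1,"delta_pos":[0,0,-150],"yaw":0}
    - {"hand":1,"delta_pos":[0,0,-150],"yaw":0}

```text
clock: 24.98
position: [449.4, -384.6, 204.2]
ee_rot: [0.948, -0.32, 0.006, 0.002]
contact_force: [-0.0, -0.5, 0.1]
gripper_width: 85.4
grasp_force: 0.0
```

```bash
python3 g.py k; python3 soap.py 446 -383 10 s5; python3 - <<'E'
from fit import *
from soap import soapfit
np.set_printoptions(precision=1,suppress=True)
im=imaging.get_image('wrist'); print('dishw',fitc(im,446,-383,16,0,130,None))
for c in ('scene','top'):
    im=imaging.get_image(c); print(c,soapfit(im,446,-383,10)[:2])
    print(c,'dish',fitc(im,446,-383,0,16,130,None))
    for n,a in dict(small=(474,55,116,52),med=(519,-245,106,60),large=(410,-201,116,68)).items(): print(n,*fitc(im,a[0],a[1],a[2],0,a[3],None,pad=5))
    for n in ('pot','tape'): print(n,[(round(k['score'],2),np.array(k['location'])) for k in nets.pinpoint(c,n)[:1]])
E
```

```text
t 24.98 pos [ 449.4 -384.6  204.2] psi -0.651 j [-0.43  0.36 -0.16  0.   -1.03  1.35] F [-0.  -0.5  0.1] w 85.4 g 0.0
[ 446.151 -382.628    0.943] -0.9494634281652538
dishw (array([ 445.1, -381.3]), np.float64(-644.5468105431053))
scene (array([ 447.3, -380.6,    4.1]), np.float64(-0.8246272659015338))
scene dish (array([ 455.8, -377.7]), np.float64(-528.1489227316131))
small [473.2  54. ] -1878.5267841190694
med [ 525.5 -266.9] -1033.3426120711206
large [ 408.3 -201.1] -1586.1514610023687
pot [(0.75, array([161.5, 215.5]))]
tape [(0.76, array([165.1, 251. ]))]
top (array([ 439. , -381.4,    0.6]), np.float64(-0.41976024748646557))
top dish (array([ 467.9, -408.8]), np.float64(-448.0440823317265))
small [476.7  55.1] -1808.8476750886298
med [ 490.8 -264.1] -1159.2378609835955
large [ 443.  -204.7] -871.5591606009232
pot [(0.97, array([226.5, 157.1]))]
tape [(0.51, array([194.4, 170.7]))]
```

Emit:
apply_moves:
  rows:
    - {"hand":1,"delta_pos":[0,0,-40],"yaw":0}
    - {"hand":1,"delta_pos":[0,0,-80],"yaw":0}
    - {"hand":1,"delta_pos":[20,26,-100],"yaw":0}
    - {"hand":1,"delta_pos":[40,52,-100],"yaw":0}
    - {"hand":1,"delta_pos":[60,78,-100],"yaw":0}
    - {"hand":1,"delta_pos":[80,104,-100],"yaw":0}
    - {"hand":1,"delta_pos":[100,130,-100],"yaw":0}
    - {"hand":1,"delta_pos":[100,130,-100],"yaw":0}
    - {"hand":1,"delta_pos":[100,130,-100],"yaw":0}

```text
clock: 26.13
position: [446.9, -548.3, 294.5]
ee_rot: [0.947, -0.321, -0.002, -0.001]
contact_force: [-0.4, 0.8, 0.1]
gripper_width: 85.1
grasp_force: 0.0
```

```bash
python3 - <<'E'
from fit import *
np.set_printoptions(precision=1,suppress=True)
for c in ('scene','top'):
    im=imaging.get_image(c)
    for n,a in dict(small=(474,55,116,52),med=(519,-245,106,60),large=(410,-201,116,68)).items(): print(c,n,*fitc(im,a[0],a[1],a[2],0,a[3],None,pad=5),[(round(k['score'],2),atz(im,k['location'],a[2]-{52:60,60:70,68:100}[a[3]])[:2]) for k in nets.pinpoint(c,{'s':'tin_small','m':'tin_medium','l':'tin_large'}[n[0]])[:1]])
E
```

```text
scene small [473.4  53.4] -1885.4570993620891 []
scene med [ 519. -244.] -1500.328967307582 [(0.97, array([ 517.4, -247.9]))]
scene large [ 408.6 -201.2] -1657.554563695702 [(0.72, array([ 407.4, -196.2]))]
top small [476.6  54.4] -1814.3624783413304 [(0.44, array([489.9,  52.5]))]
top med [ 518.9 -244.8] -1738.1462266745107 [(0.61, array([ 520.9, -239.9]))]
top large [ 410.9 -201.1] -1822.3911776496016 [(0.51, array([ 414.4, -197. ]))]
```

All three tins measure within about 2 mm of their riser centres, and the soap is centred in the saucer. Handing in.

```bash
python3 -c "
from bench import workorder; print(workorder.job_done())"
```

```text
the job is handed in; nothing more can be done
None
```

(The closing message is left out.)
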